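Slide a loaded tray over a step and home under its keepers

ROBOT

A 7-joint arm with a two-finger parallel gripper is mounted at the origin on a cart in front of the work surface, level with it; the furniture and walls round the work are solid. World frame = base frame: x ahead of the robot, y to its left, z up, the work surface at z = 0. Lengths are in m, angles in rad, forces in N, time in s.
With the tool pointing down it reaches from about 0.425 to 0.95 m from the base axis. Payload 4.7 kg.
Tool frame: the origin (TCP) lies midway between the tips of the shut fingers; the grasp point (between the pads) lies 19 mm behind it; z points along the fingers, y is the direction in which the jaws open and shut (so a half turn about z gives the same grasp; the last joint's range is limited). The gripper opens to 87 mm and grips with 3 to 60 N. Pads are 19 mm wide; open, the fingers measure 117 mm over their backs; the gripper's body (75 mm by 190 mm) begins 51 mm behind the grasp point.
Start: joints at [-1.161, 0.469, -0.049, 1.532, 0.024, 1.141, -0.082], TCP at [0.287, 0.611, 0.223] pointing down, gripper open.
Joint ranges: [-2.59, 2.59], [-0.33, 1.99], [-1.39, 1.29], [0.1, 2.45], [-1.04, 4.18], [0.21, 1.99], [-2.66, 2.66]. Speed limits (rad/s): [2.57, 2.57, 3.14, 3.14, 3.14, 3.14, 3.14].

INTERFACE

Orientations are given as a 3x3 rotation matrix whose columns are the frame's x, y, z axes.
In Python, from cell import move_pose, move_straight, move_j, move_gripper, wait, solve_ik, observe, capture, Unreachable, hand_in, look_for, tip_of gives the robot as it stands. Calls block until the motion is done:
- move_pose(position, orientation): joint-space move of the TCP to a pose.
- move_straight(position, rotation=None, speed=0.15): straight line of the TCP; rotation=None keeps the orientation; speed is the mean speed in m/s.
- move_j(angles): joint-space move.
- move_gripper(opening, grasp_force=None): finger opening in m; grasp_force is the grip in N (None keeps the last); returns when the fingers have stopped.
- wait(seconds).
- solve_ik(position, orientation): joint angles nearest the present ones, or None.
- observe(): the state.
- capture(name): name is "side" or "top"; returns a dict with "color" (420x560x3 uint8, red, green, blue), "fov_y" (degrees; the focal length in pixels is half the picture's height over the tangent of half this angle, whatever the lens; pixels are square), "cx", "cy" (the principal point, pixels), "R" (3x3) and "t" (3): a world point X has camera coordinates R X + t. Camera axes: x right, y down, z forward; pixel columns grow to the right and rows downward; lengths in m; the calibration is good to about 2 mm. A picture is of the moment at which its call begins. There is no depth.
A pose or a line that the arm cannot do raises Unreachable and nothing moves.
- hand_in(): hands the job in, once; it reports no verdict.
Trained networks look in the newest picture that a camera, given by its name, has taken for a name from the list of things; names that differ only in an ending like _2 or _b are one class to them, and where a whole thing is asked for, a point or a joint stands for the part that bears it (a point fixed in the world has none). Each returns a list of dicts, best first, with "p" (0 to 1); they miss things now and then, are a little off and sometimes report something else, mostly with a low value. They report only what shows in the picture. A call takes as long as a camera call.
- look_for(label, camera): "location" ([column, row] in pixels, amid what is visible of it).
- tip_of(label, camera): "location" ([column, row] in pixels: a listed point, or the origin of a listed thing).
The state is a dict: "clock": time; "joints": joint angles; "joint_velocities": joint speeds; "joint_efforts": joint torques, N m; "position": TCP position; "orientation": TCP orientation; "contact_force": force on the tool from outside, world axes, zero at the start; "ft_torque": the same for the moment, N m; "gripper_width": finger opening in m.
Only numpy, scipy, OpenCV 4.12 (cv2) and the standard library are available. Lean on these libraries where they do the work, as an engineer would, in place of code of your own. Each camera call takes 0.05 s, during which the arm holds its last target. There are 200 camera calls.

TASK

Slide the loaded tray by its grip from the bench over the step onto the raised plate, under the two keeper lips, and press it gently home, flush against the pad of the back stop, so that it lies flat there. Slide it low rather than carrying it through the air, never ram or force it if it catches, and keep the bottle standing on it. Leave everything else where it is.

Things in the scene. Friction and masses are not known exactly. Their poses are not given: they have to be found in the camera images.
- deck: Raised aluminium plate fixed on the bench, 210 mm long (x), 130 mm wide (y). Origin: middle of its front edge, 4 mm below its top; +x is the way the tray slides in, z up. The top is 4 to 7 mm above the bench (varies; bench top is z = 0); the front edge is a square step without a ramp
- keeper_mouth (a point): Point on the plate's top, on its centre line, 75 mm past the step, where the dark steel side rails begin (to 140 mm past the step). Rails: inner faces 51 mm either side, flared mouths for 15 mm before this point; keeper lips reach in to 42 mm from the centre line, undersides 11 mm, tops 16 mm (screws 19 mm) above the plate. The tray's edges run under the lips. Axes as the plate
- stop: Adjustable back stop on the raised plate: fixed steel bar 110 mm wide, 20 mm high. Origin: middle of the bar's face at plate-top level, 176 to 184 mm past the step; axes as the plate. In front of the bar (toward -x) stands its dark pad (70 mm wide, 2 to 16 mm above the plate), screwed out by hand: its face is 9 to 37 mm ahead of the origin, not measured, so feel for it. Rigid; force builds up on touch
- tray_grip (a point): Centre of the tray's grip, an upright grey block 34 mm long (x), 14 mm thick (y; take it across this), from 6 to 56 mm above the tray's underside, with a 40 mm square foot up to 10 mm. This point is 40 mm above the underside, on the centre line, 53 mm behind the tray's centre, 128 mm behind its nose. Axes: x toward the nose, z up
- tray_nose (a point): Middle of the tray's leading edge at the level of its underside; axes as the tray. The nose is rounded to 3 mm radius and does not ride up the step by itself. Between the rails the tray has 3 mm of play on either side, and 5 mm below the lips
- tray: Loose aluminium tray, about 0.19 to 0.29 kg: plate 150 mm long (x), 96 mm wide, 6 mm thick, flat underside; low inner rim 12 mm high and 72 mm wide, 12 to 104 mm behind the nose round the bottle. Origin: middle of the underside, 75 mm behind the nose; x toward the nose, z up
- bottle_mid (a point): Middle (52 mm up) of the white nozzle bottle, 34 mm across, 104 mm tall, 0.06 kg, standing loose on the tray's floor (6 mm above the underside), 25 to 40 mm ahead of the tray's centre; z is its axis. It topples if jerked or tilted
- bottle: The same nozzle bottle; origin at the middle of its underside, z up
- tape: bystander: roll of black tape, 62 mm across, 19 mm high, lying flat; origin at its underside
- battery: bystander: single cylindrical battery lying down, 15 x 50 x 15 mm; origin at its underside
- board: bystander: small green circuit board, 46 x 62 x 11 mm; origin at its underside

How it is judged:
On the way, in this order (a step that is already met when the one before it is completed fails the run):
1. the tray's nose is past the step, low over the raised plate (x of tray_nose in the frame of deck above 0.015 m and z of tray_nose in the frame of deck below 0.014 m), for 0.1 s.
2. the tray is pressed home against the pad of the back stop with at least 4 N (contact force between tray and stop above 4 N and x of stop_pad_c0 in the frame of tray below 0.0805 m and y of tray_nose in the frame of stop between -0.006 and 0.006 m and angle between the x axis of tray and the x axis of deck, either way round below 0.05 rad), for 0.2 s.
At the end, for the whole second after the job is handed in: The tray lies at rest flat on the raised plate (within 2 mm and 0.03 rad) under the keepers, its nose within 2.5 mm of the face of the back stop's pad, square to it within 0.05 rad; the bottle stands upright on the tray (within 0.1 rad), at rest (x of stop_pad_c0 in the frame of tray below 0.0805 m and y of tray_nose in the frame of stop between -0.006 and 0.006 m and z of tray_nose in the frame of stop below 0.002 m and angle between the x axis of tray and the x axis of deck, either way round below 0.05 rad and angle between tray's own z axis and vertical below 0.03 rad and angle between bottle's own z axis and vertical below 0.1 rad and z of bottle in the frame of tray below 0.012 m and linear speed of each of tray, bottle below 0.01 m/s); the robot touches nothing.
It fails at once if tray pressed on the back stop or its pad with more than 18 N (contact force between tray and stop above 18 N).
It fails at once if tray forced against the raised plate, its step or its rails with more than 25 N (contact force between tray and deck above 25 N).
It fails at once if tray carried: its middle more than 20 mm above the bench or tilted more than 0.2 rad (height (world z) of tray above 0.02 m or angle between tray's own z axis and vertical above 0.2 rad).
It fails at once if bottle toppled (tilted more than 0.35 rad) (angle between bottle's own z axis and vertical above 0.35 rad).
It fails at once if a bystander pushed more than 25 mm (distance of any of tape, battery, board from where it was at the start of the episode above 0.025 m).
It also fails if it takes over 64 s, if anything falls off the work surface, if the arm or the gripper's body presses on something with over 40 N, if the wrist force passes 120 N, or if a joint passes its speed limit or range.

## Working session

There is one attempt and no reset: what is moved stays moved. The work goes in short steps, each a Python script; the robot and the scene stay as the last script left them, time stands still between calls to the robot, and variables do not carry over. Pictures are saved under pics/ and viewed, about 8 in all and at most 12, crops included, and the job is handed in when it is done.

```bash
ls; mkdir -p pics
cat > h.py <<'E'
import numpy as np, cv2
from cell import *
def K(c):
    f=c["color"].shape[0]/2/np.tan(np.radians(c["fov_y"])/2); return f
def proj(c,X):
    p=c["R"]@np.array(X)+c["t"]; return K(c)*p[0]/p[2]+c["cx"],K(c)*p[1]/p[2]+c["cy"]
def ray(c,uv):
    d=np.array([(uv[0]-c["cx"])/K(c),(uv[1]-c["cy"])/K(c),1]); R=np.array(c["R"]); return -R.T@c["t"],R.T@d
def onz(c,uv,z):
    o,d=ray(c,uv); return o+d*(z-o[2])/d[2]
def tri(cs,uvs):
    A=np.zeros((3,3));b=np.zeros(3);L=[]
    for c,uv in zip(cs,uvs):
        o,d=ray(c,uv); d=d/np.linalg.norm(d); P=np.eye(3)-np.outer(d,d); A+=P;b+=P@o;L.append((o,P))
    X=np.linalg.solve(A,b); return X,[float(np.linalg.norm(P@(X-o))) for o,P in L]
def save(c,n): cv2.imwrite("pics/"+n+".png",c["color"][:,:,::-1])
E
python3 - <<'E'
from h import *
C={n:capture(n) for n in("side","top")}
for n in C: save(C[n],n+"0"); print(n,-np.array(C[n]["R"]).T@C[n]["t"],C[n]["fov_y"])
for l in["deck","keeper_mouth","stop","tray_grip","tray_nose","tray","bottle_mid","bottle","tape","battery","board"]:
    u={}
    for n in C:
        r=tip_of(l,n); print(l,n,[(np.round(x["location"],1).tolist(),round(x["p"],2)) for x in r[:2]])
        if r:u[n]=r[0]["location"]
    if len(u)==2:
        X,e=tri([C[n] for n in u],list(u.values())); print("   ",X.round(4),np.round(e,4))
o=observe();print(o["clock"],o["orientation"],o["contact_force"])
E
```

```text
pics
side [ 0.53853886 -0.74821165  0.52025965] 56.78949528879604
top [ 0.5024076  -0.0178468   1.05898573] 44.9698534433668
deck side [([265.5, 235.2], 0.95)]
deck top [([295.2, 233.9], 0.82)]
    [ 0.5431 -0.0295  0.0011] [0.0016 0.0016]
keeper_mouth side [([255.6, 192.4], 0.72), ([267.2, 257.4], 0.65)]
keeper_mouth top [([333.8, 231.7], 0.95), ([207.9, 251.6], 0.25)]
    [ 0.5336 -0.0969  0.1521] [0.0102 0.0102]
stop side [([268.8, 286.9], 0.59), ([247.7, 181.3], 0.28)]
stop top [([385.6, 232.8], 0.86)]
    [ 0.5475 -0.2138  0.0162] [0.002 0.002]
tray_grip side [([259.0, 171.3], 0.68)]
tray_grip top [([175.1, 244.6], 0.61)]
    [0.5223 0.2121 0.0427] [0.0049 0.0049]
tray_nose side [([247.9, 206.7], 0.89)]
tray_nose top [([235.2, 251.8], 0.81)]
    [0.5018 0.0946 0.0017] [0.0035 0.0035]
tray side []
tray top [([202.1, 249.2], 0.78), ([335.1, 233.2], 0.6)]
bottle_mid side [([246.3, 178.0], 0.73), ([268.7, 233.9], 0.46)]
bottle_mid top [([211.8, 253.3], 0.65)]
    [0.4984 0.134  0.0632] [0.0029 0.0029]
bottle side []
bottle top [([214.6, 253.0], 0.78)]
tape side [([328.0, 225.8], 0.59)]
tape top [([276.7, 164.5], 0.81), ([200.3, 251.6], 0.65)]
    [ 0.6913  0.0119 -0.0047] [0.0002 0.0002]
battery side [([315.6, 209.3], 0.49)]
battery top [([240.0, 174.3], 0.44)]
    [ 0.6703  0.0896 -0.0066] [0.0007 0.0007]
board side [([313.2, 208.6], 0.47)]
board top [([317.9, 169.7], 0.58)]
    [ 0.6524 -0.0694  0.0969] [0.0118 0.0118]
1.2 [[-9.05277236e-01  4.24821283e-01 -5.62185099e-05]
 [ 4.24821281e-01  9.05277238e-01  4.61561390e-05]
 [ 7.05014475e-05  1.79012826e-05 -9.99999997e-01]] [0.14414724 0.3644842  0.10660887]
```

Run:
```python
import cv2,numpy as np
a=cv2.imread("pics/side0.png")[130:330,170:370];b=cv2.imread("pics/top0.png")[140:310,130:430]
cv2.imwrite("pics/top0c.png",cv2.resize(b,None,fx=2.6,fy=2.6,interpolation=2))
cv2.imwrite("pics/side0c.png",cv2.resize(a,None,fx=3,fy=3,interpolation=2))
```

```text
(no output)
```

View pics/top0c.png

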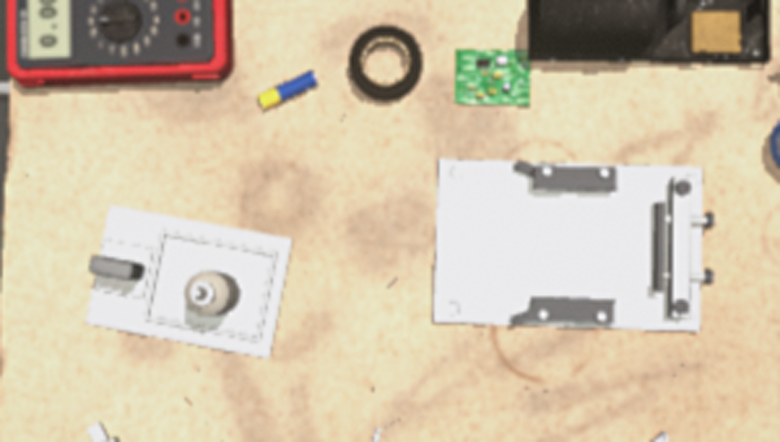

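View pics/side0c.png

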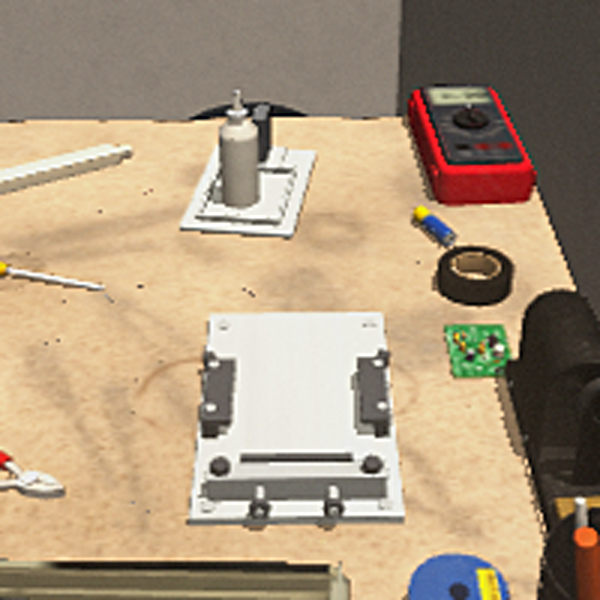

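Top view: the tray is at crop (190,280), nose to the right, yawed about 10° to the deck. The deck is at (437..701, 160..330), with the pad at crop column ~653. The slide direction is about world -y, and the way is clear. Next I fit the outlines precisely.

```bash
cat >> h.py <<'E'
from scipy.optimize import least_squares
def outline(c,z,center,L,W,yaw0,camname="top",r=0.13):
    hsv=cv2.cvtColor(c["color"],cv2.COLOR_RGB2HSV)
    k=6; big=cv2.resize(hsv,None,fx=k,fy=k,interpolation=cv2.INTER_LINEAR)
    m=(big[:,:,1]<40).astype(np.uint8)
    cs,_=cv2.findContours(m,cv2.RETR_EXTERNAL,cv2.CHAIN_APPROX_NONE)
    u,v=proj(c,[*center,z]); 
    best=[q for q in cs if cv2.contourArea(q)>2000 and cv2.pointPolygonTest(q,(u*k,v*k),True)>-60]
    q=max(best,key=cv2.contourArea)[:,0,:]
    P=np.array([onz(c,((x+.5)/k-.5,(y+.5)/k-.5),z)[:2] for x,y in q[::2]])
    def res(p):
        cc,s=np.cos(p[2]),np.sin(p[2]); d=P-p[:2]; a=np.abs(d@[cc,s])-L/2; b=np.abs(d@[-s,cc])-W/2
        return np.where((a>0)&(b>0),np.hypot(a,b),np.maximum(a,b))
    f=least_squares(res,[*center,yaw0],loss="cauchy",f_scale=.0008)
    return f.x,np.median(np.abs(res(f.x))),np.percentile(np.abs(res(f.x)),85),len(P)
E
python3 - <<'E'
from h import *
c=capture("top")
d=onz(c,(130+568/2.6,140+245/2.6),.006)[:2]
t=onz(c,(130+190/2.6,140+282/2.6),.006)[:2]
for n,a in(("deck",(c,.0055,d,.21,.13,-np.pi/2)),("tray",(c,.006,t,.15,.096,-np.pi/2-.2))):
    x,m,p,N=outline(*a); e=np.array([np.cos(x[2]),np.sin(x[2])])
    print(n,x.round(4),m,p,N,"front",(x[:2]-a[3]/2*e).round(4),"nose",(x[:2]+a[3]/2*e).round(4),"grip",(x[:2]-.053*e).round(4))
    if n=="tray": g=x[:2]-.053*e
# keepers: pixels from crop
print("railmouthL/R",[onz(c,(130+u/2.6,140+v/2.6),.02)[:2].round(4) for u,v in((530,178),(527,312),(653,203),(653,290))])
s=capture("side")
for l in("tray_grip","bottle_mid"):
    for n,C in(("side",s),("top",c)): print(l,n,onz(C,tip_of(l,n)[0]["location"],.04 if l=="tray_grip" else .058).round(4))
E
```

```text
deck [ 0.5474 -0.1385 -1.5862] 0.0006534735819921228 0.001062925617448443 1023 front [ 0.549  -0.0335] nose [ 0.5458 -0.2435] grip [ 0.5482 -0.0855]
tray [ 0.5122  0.1632 -1.7335] 0.0008120553140494452 0.0021182697037702286 701 front [0.5243 0.2373] nose [0.5    0.0892] grip [0.5208 0.2155]
railmouthL/R [array([ 0.5974, -0.1076]), array([ 0.4923, -0.1061]), array([ 0.5793, -0.204 ]), array([ 0.5112, -0.204 ])]
tray_grip side [0.5369 0.2293 0.04  ]
tray_grip top [0.5206 0.2106 0.04  ]Traceback (most recent call last):
  File "<stdin>", line 13, in <module>
IndexError: list index out of range
```

```bash
cat >> h.py <<'E'
def Rt(yaw,s=1):
    e=np.array([np.cos(yaw),np.sin(yaw),0])*s; z=np.array([0,0,-1.]); return np.column_stack([e,np.cross(z,e),z])
def st(tag=""):
    o=observe(); print(tag,"t",round(o["clock"],2),"p",np.round(o["position"],4),"F",np.round(o["contact_force"],2),"T",np.round(o["ft_torque"],2),"w",round(o["gripper_width"],4)); return o
E
python3 - <<'E'
from h import *
g=[.5208,.2155]; yaw=-1.7335
j=np.array(observe()["joints"]); best=None
for s in(1,-1):
    q=solve_ik([*g,.17],Rt(yaw,s)); print(s,None if q is None else np.round(q,2))
    if q is not None and (best is None or np.abs(q-j).max()<best[0]): best=(np.abs(q-j).max(),s)
s=best[1]; print(s)
move_pose([*g,.17],Rt(yaw,s)); st("above")
move_straight([*g,.06],speed=.12)
c=capture("side"); save(c,"side1"); c=capture("top"); save(c,"top1")
a=cv2.imread("pics/side1.png")[130:230,190:330]; cv2.imwrite("pics/side1c.png",cv2.resize(a,None,fx=5,fy=5,interpolation=2))
st("mid")
E
```

```text
1 [-0.26  0.36 -0.26  1.85  0.11  0.95  2.41]
-1 [-0.75  0.35  0.36  1.88 -0.15  0.94 -0.48]
-1
above t 3.14 p [0.5204 0.2177 0.17  ] F [0.55 0.39 0.54] T [-0.09  0.05  0.02] w 0.0871
mid t 4.31 p [0.5214 0.2158 0.0609] F [-0.12 -0.31 -0.49] T [-0.07  0.05  0.04] w 0.0871
```

View pics/side1c.png

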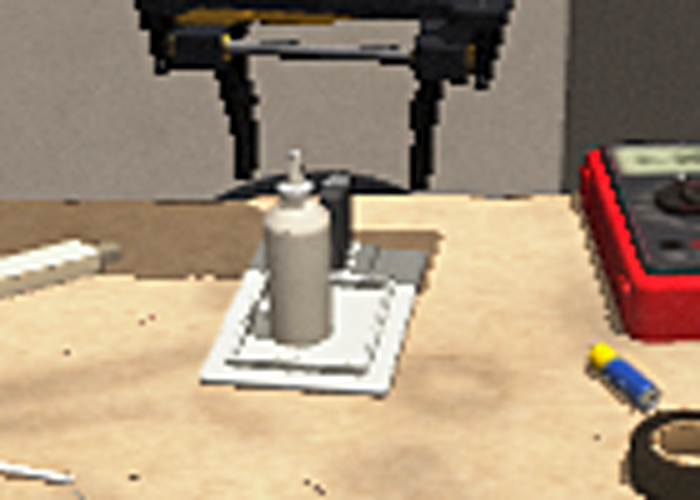

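The fingers (crop columns 245 and 420) straddle the grip at about column 340, with the bottle clear in front. Now I descend and grip.

Run:
```python
from h import *
g=[.5208,.2155]; 
move_straight([*g,.022],speed=.06); st("down")
move_gripper(.014,15); st("grip")
move_gripper(.010,45); wait(.2); o=st("grip45")
p=np.array(o["position"])
for dz in(.001,.002,.003):
    move_straight([g[0],g[1],.022+dz],speed=.02); wait(.1); st("lift")
c=capture("top"); save(c,"top2")
try: print(outline(c,.008,[.5122,.1632],.15,.096,-1.7335))
except Exception as e: print(e)
```

```text
down t 5.09 p [0.521  0.2155 0.022 ] F [-0.15  0.38 -0.37] T [-0.11  0.07  0.01] w 0.0869
grip t 6.44 p [0.5211 0.2154 0.022 ] F [ 1.76  0.04 -0.42] T [-0.11 -0.07  0.03] w 0.0143
grip45 t 6.86 p [0.5209 0.2155 0.022 ] F [-0.13 -0.63 -1.05] T [-0.1  -0.09 -0.04] w 0.0136
lift t 7.21 p [0.5203 0.2155 0.0227] F [ 0.01 -0.39 -2.96] T [0.05 0.01 0.01] w 0.0132
lift t 7.56 p [0.5208 0.2155 0.024 ] F [ 0.26 -0.33 -3.67] T [0.02 0.07 0.02] w 0.0138
lift t 7.91 p [0.5208 0.2155 0.025 ] F [-0.14 -0.44 -3.16] T [ 0.08 -0.01  0.02] w 0.0137
(array([ 0.51158579,  0.16306498, -1.73502647]), np.float64(0.2693298625990368), np.float64(0.5733628780293923), 8765)
```

```bash
cat >> h.py <<'E'
DF=np.array([.549,-.0335]); DY=-1.5862; DE=np.array([np.cos(DY),np.sin(DY)]); DN=np.array([-DE[1],DE[0]])
def tcp(n,z,lat=0.): # TCP for nose n past step (deck frame), underside height z-.022
    return [*(DF+(n-.128)*DE+lat*DN),z]
def df(p): d=np.array(p[:2])-DF; return d@DE+.128,d@DN
E
python3 - <<'E'
from h import *
o=observe();p=o["position"]
move_straight([p[0],p[1],.032],speed=.03); wait(.2); st("up")
move_straight(tcp(-.03,.032),rotation=Rt(DY,-1),speed=.05); wait(.3); st("aligned")
c=capture("side"); save(c,"side3"); d=capture("top"); save(d,"top3")
a=cv2.imread("pics/side3.png")[140:300,200:350]; cv2.imwrite("pics/side3c.png",cv2.resize(a,None,fx=4,fy=3.7,interpolation=2))
b=cv2.imread("pics/top3.png")[180:290,150:420]; cv2.imwrite("pics/top3c.png",cv2.resize(b,None,fx=2.9,fy=2.9,interpolation=2))
for n,C in(("side",c),("top",d)):
    for l in("tray_nose","deck"):
        r=tip_of(l,n)
        if r: print(n,l,r[0]["p"],onz(C,r[0]["location"],.010 if l=="tray_nose" else .002).round(4))
print(df(tcp(0,0)))
E
```

```text
up t 8.54 p [0.5207 0.2155 0.0319] F [ 0.1  -0.32 -3.85] T [0.01 0.06 0.04] w 0.0136
aligned t 10.92 p [0.5514 0.1246 0.032 ] F [ 0.83 -0.58 -2.6 ] T [ 0.04  0.02 -0.02] w 0.0138
side tray_nose 0.57 [0.5532 0.0043 0.01  ]
side deck 0.57 [ 0.5514 -0.0343  0.002 ]
top tray_nose 0.82 [ 0.5547 -0.0079  0.01  ]
top deck 0.9 [ 0.5524 -0.031   0.002 ]
(np.float64(0.0), np.float64(1.649947137261831e-17))
```

View pics/side3c.png

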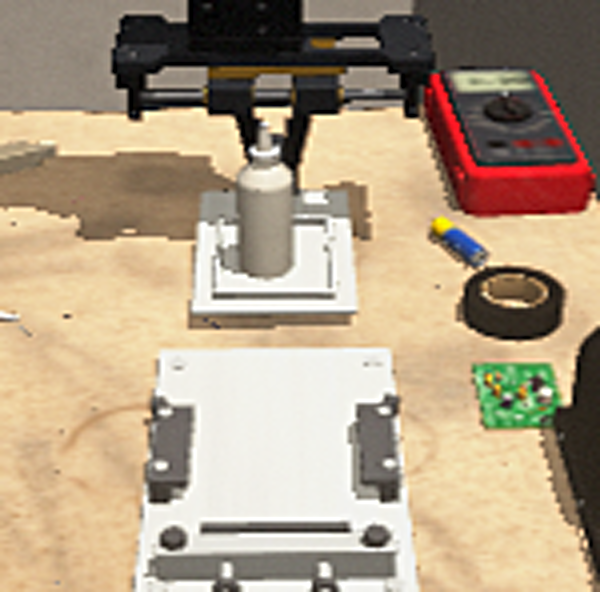

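View pics/top3c.png

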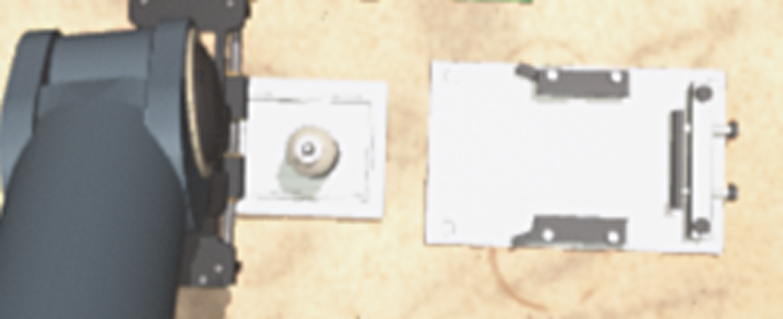

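The side view shows the tray level and hovering. In the top view the nose edge is at crop column 386 and the step at 430. The tray looks about 1–2 mm toward +x, so I'll measure that with subpixel edges.

```bash
cat >> h.py <<'E'
def edges(c,cols,v0,z):
    S=cv2.cvtColor(c["color"],cv2.COLOR_RGB2HSV)[:,:,1].astype(float); out=[]
    for u in cols:
        r=[]
        for sg in(-1,1):
            v=v0
            while S[v,u]<45: v+=sg
            a,b=S[v-sg,u],S[v,u]; r.append(v-sg+sg*(45-a)/(b-a))
        P=[onz(c,(u,x),z)[:2] for x in r]; out.append([*((P[0]+P[1])/2),np.linalg.norm(P[0]-P[1])])
    return np.array(out)
def lat(M): # lateral in deck frame, yaw slope, width
    d=M[:,:2]-DF; x=d@DE;y=d@DN; k,b=np.polyfit(x,y,1); return "lat mean %.4f slope %.4f width %.4f at x %.3f"%(y.mean(),k,np.median(M[:,2]),x.mean())
E
python3 - <<'E'
from h import *
d=capture("top")
print("tray",lat(edges(d,range(240,282),247,.016)) if 0 else "")
for n,cols,v,z in(("tray",range(264,281),238,.016),("tray2",range(240,281),210,.016),("deck",range(302,328),232,.0055)):
    try: print(n,lat(edges(d,cols,v,z)))
    except Exception as e: print(n,e)
# lips gap: brightness profile across columns of lips
G=cv2.cvtColor(d["color"],cv2.COLOR_RGB2GRAY).astype(float)
for z in(.0185,):
    L=[]
    for u in range(337,363,2):
        r=[]
        for sg in(-1,1):
            v=232
            while G[v,u]>150: v+=sg
            a,b=G[v-sg,u],G[v,u]; r.append(v-sg+sg*(a-150)/(a-b))
        P=[onz(d,(u,x),z)[:2] for x in r]; L.append([*((P[0]+P[1])/2),np.linalg.norm(P[0]-P[1])])
    print("lips",lat(np.array(L)))
s=capture("side")
for n in("side","top"):
    r=tip_of("keeper_mouth",n); print([ (round(x["p"],2),df(onz(s if n=="side" else d,x["location"],.0055))) for x in r])
E
```

```text
tray 
tray lat mean 0.0011 slope 0.0030 width 0.1002 at x -0.052
tray2 lat mean 0.0007 slope 0.0141 width 0.1000 at x -0.077
deck lat mean 0.0002 slope 0.0017 width 0.1330 at x 0.036
lips lat mean -0.0009 slope -0.0151 width 0.0867 at x 0.106
[(0.94, (np.float64(0.20957547787185837), np.float64(-0.001241715885878176)))]
[(0.8, (np.float64(0.20718729540609268), np.float64(0.0012940679845505826)))]
```

```bash
cat >> h.py <<'E'
def F(n=5):
    a=[]
    for _ in range(n): wait(.02); a.append(np.array(observe()["contact_force"]))
    f=np.mean(a,0); return np.array([f[:2]@DE,f[:2]@DN,f[2]])
E
python3 - <<'E'
from h import *
LT=-.0012
print("base",F().round(2))
for n in np.arange(-.01,.051,.02):
    move_straight(tcp(n,.032,LT),speed=.05); f=F(3); print("n",n.round(3),f.round(2))
    if abs(f[0])>5: print("STOP"); break
else:
    f0=F(8); z=.032
    while z>.0245:
        z-=.0007; move_straight(tcp(.05,z,LT),speed=.02); f=F(4); print("z",round(z,4),f.round(2))
        if f[2]-f0[2]>2: break
st()
E
```

```text
base [-0.42  0.07 -3.34]
n -0.01 [ 0.14 -0.21 -3.02]
n 0.01 [-0.3  -0.24 -3.19]
n 0.03 [-0.34  0.06 -2.67]
n 0.05 [ 0.2   0.23 -3.04]
z 0.0313 [-0.07  0.19 -2.99]
z 0.0306 [ 0.18 -0.3  -3.11]
z 0.0299 [ 0.12  0.26 -3.09]
z 0.0292 [ 0.16 -0.11 -2.54]
z 0.0285 [-0.14 -0.63 -0.72]
 t 15.62 p [0.5491 0.0446 0.0287] F [-0.33  0.44 -0.44] T [-0.03  0.14 -0.08] w 0.0136
```

Run:
```python
from h import *
LT=-.0012; z=.0297
move_straight(tcp(.05,z,LT),speed=.02)
for n in np.arange(.056,.1301,.006):
    move_straight(tcp(n,z,LT),speed=.04); f=F(2); print("n",n.round(3),f.round(2))
    if abs(f[0])>4 or abs(f[1])>4: print("STOP"); break
st()
c=capture("side"); save(c,"side4"); d=capture("top"); save(d,"top4")
a=cv2.imread("pics/side4.png")[150:300,200:350]; a=cv2.resize(a,None,fx=2.6,fy=3.2,interpolation=2)
b=cv2.imread("pics/top4.png")[170:300,240:420]; b=cv2.resize(b,(400,480),interpolation=2)
cv2.imwrite("pics/c4.png",np.hstack([a[:480],b]))
```

```text
n 0.056 [-0.11  0.57 -2.79]
n 0.062 [ 0.08  0.26 -3.1 ]
n 0.068 [-0.3   0.16 -3.39]
n 0.074 [ 0.24  0.51 -3.  ]
n 0.08 [-0.02 -0.28 -3.04]
n 0.086 [-0.06 -0.83 -3.52]
n 0.092 [ 0.53  0.16 -3.51]
n 0.098 [ 0.42  0.18 -3.84]
n 0.104 [ 0.35  0.04 -3.01]
n 0.11 [-0.55 -0.08 -2.89]
n 0.116 [ 0.09  0.73 -3.93]
n 0.122 [-0.05  0.14 -3.62]
n 0.128 [-0.09  0.09 -3.42]
 t 20.2 p [ 0.5478 -0.0337  0.0297] F [ 0.27 -0.28 -3.7 ] T [0.09 0.08 0.02] w 0.0135
```

View pics/c4.png

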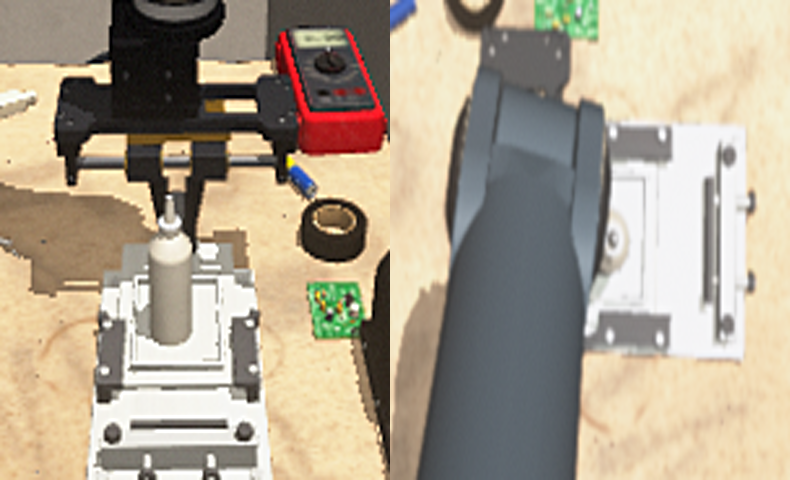

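The tray is under both lips and straight, the bottle is standing, and there are no side forces. Next I feel for the pad.

Run:
```python
from h import *
LT=-.0012; z=.0291
move_straight(tcp(.128,z,LT),speed=.02); f0=F(10); print("f0",f0.round(2))
n=.128; step=.001; hit=None
while n<.182:
    n+=step; move_straight(tcp(n,z,LT),speed=.02); f=F(3)-f0
    if f[0]<-1.8:
        f=F(6)-f0; print("n",round(n,4),f.round(2))
        if f[0]<-1.5 and hit is None: hit=n; step=.0002
    if abs(f[1])>5 or f[0]<-6.5: break
print("end",round(n,4),hit,(F(10)-f0).round(2)); wait(.3); st()
```

```text
f0 [ 0.05 -0.01 -3.03]
n 0.173 [-4.25 -0.31  1.67]
n 0.1732 [-5.65 -0.38  2.11]
n 0.1734 [-5.7  -0.48  2.08]
n 0.1736 [-6.09 -0.16  1.95]
n 0.1738 [-6.66 -0.22  2.58]
end 0.1738 0.17300000000000004 [-6.14 -0.41  2.12]
 t 36.38 p [ 0.5471 -0.0776  0.0291] F [ 0.43  5.87 -1.3 ] T [1.4  0.09 0.03] w 0.0139
```

Run:
```python
from h import *
LT=-.0012; z=.0291; n=.1738; b=np.array([.05,-.01,-3.03])
while n<.1765:
    n+=.0003; move_straight(tcp(n,z,LT),speed=.02); f=F(4)-b; print(round(n,4),f.round(2))
    if f[0]<-8.5: break
wait(.4); print("hold",(F(5)-b).round(2)); st()
c=capture("side"); save(c,"side5")
a=cv2.imread("pics/side5.png")[170:310,210:330]; cv2.imwrite("pics/side5c.png",cv2.resize(a,None,fx=4.2,fy=4.2,interpolation=2))
```

```text
0.1741 [-7.19 -0.69  2.92]
0.1744 [-7.64 -0.34  2.61]
0.1747 [-7.89 -0.61  3.14]
0.175 [-8.66 -0.71  3.43]
hold [-8.87 -0.48  3.08]
 t 38.13 p [ 0.5471 -0.0776  0.0292] F [-0.64  9.07  0.29] T [ 1.76  0.14 -0.1 ] w 0.0136
```

View pics/side5c.png

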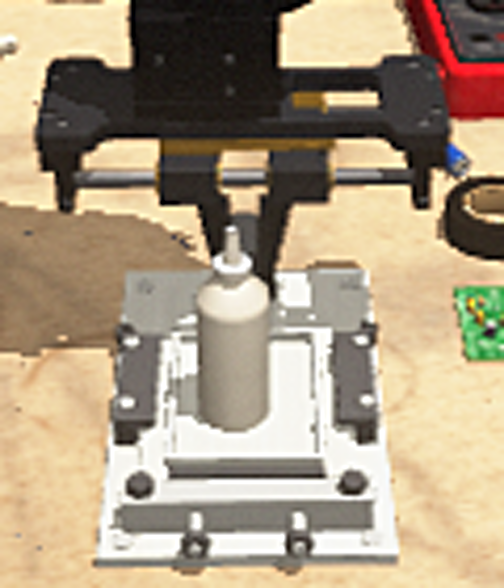

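The tray is home on the pad, square between the rails, with the bottle upright. Now I ease off, release and retreat.

Run:
```python
from h import *
LT=-.0012; z=.0290; n=.175; b=np.array([.05,-.01,-3.03])
while n>.172:
    n-=.0003; move_straight(tcp(n,z,LT),speed=.02); f=F(4)-b
    if f[0]>-2.5: break
print(round(n,4),f.round(2))
move_gripper(.02,5); st("rel"); move_gripper(.05); st("open")
p=observe()["position"]
move_straight([p[0],p[1],.09],speed=.05); move_straight([p[0],p[1],.22],speed=.12)
move_straight([p[0]-.02,p[1]+.22,.25],speed=.2); wait(.3); st("away")
c=capture("side"); save(c,"side6"); d=capture("top"); save(d,"top6")
b=cv2.imread("pics/top6.png")[170:300,240:420]; b=cv2.resize(b,None,fx=3,fy=3,interpolation=2)
a=cv2.imread("pics/side6.png")[170:300,210:330]; a=cv2.resize(a,None,fx=2,fy=3,interpolation=2)
cv2.imwrite("pics/c6.png",np.hstack([a,b]))
```

```text
0.1717 [-3.62  0.32  0.73]
rel t 42.12 p [ 0.5472 -0.0777  0.0291] F [-0.11  0.2  -0.09] T [-0.12  0.04 -0.01] w 0.0201
open t 42.92 p [ 0.5471 -0.0772  0.029 ] F [-0.46 -0.58  0.66] T [-0.05  0.05 -0.01] w 0.0498
away t 47.09 p [0.5272 0.1422 0.25  ] F [ 0.41  0.06 -0.06] T [-0.04  0.1  -0.01] w 0.05
```

View pics/c6.png

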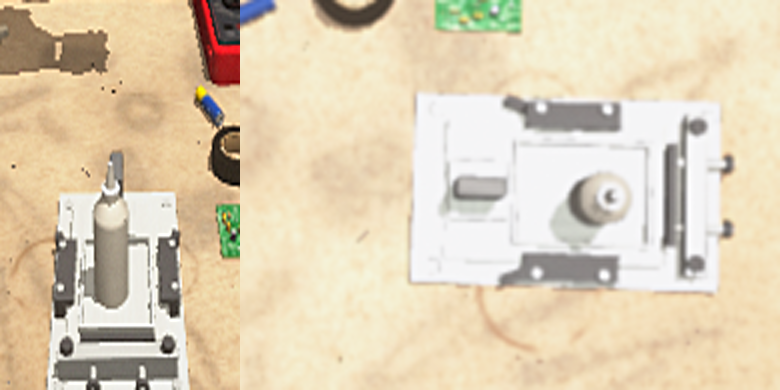

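```bash
python3 -c "
from cell import *
hand_in(); print(observe()['clock'])"
```

```text
the job is handed in; nothing more can be done
the job is handed in; nothing more can be done
```

The tray is home against the back-stop pad under both keeper lips, and I've handed the job in; no verdict was reported.

- **Slide:** I gripped the tray by its grip and squared it to the plate. I took it over the step about 10 mm above the bench and felt it touch the plate, whose top came out at about 7 mm. It then went under the lips with side forces under 1 N.
- **Pressing home:** It met the pad with its nose about 173 mm past the step. I built the force up to about 9 N, held it for roughly 0.5 s, and eased off to about 3.6 N. I had aimed for 2.5 N, but opening the gripper showed no disturbance.
- **Last checks:** After the arm had withdrawn at about 47 s, the pictures showed the tray square in the rails. By scaling from its front rim, its nose was at the pad face within about 2 mm. The bottle was upright, the tape, battery and board looked unmoved, and the force reading was about zero.
- **Disagreements:**
    - The picture put the pad face at about 170.5 mm, while contact came at about 173 mm; this is close to the grip and calibration error.
    - The networks' later keeper-mouth readings were plainly wrong, and I ignored them.

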